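# Pull the inked cap off the press control station with the cap puller

## Task

Take the cap puller by its handle, slide its fork from the front along the panel under the amber button cap until you feel its depth screw bear lightly on the cap's hub, and, keeping it there, pull the snug cap straight up off its stem, gently and without pressing any button or forcing cap or panel. Lower the cap, crown up, onto the floor of the blue wash tray, draw the fork out from under it and stand the puller upright back on its rubber mat; leave everything else alone.

Things in the scene. Friction and masses are not known exactly. Their poses are not given: they have to be found in the camera images.
- station: the press's control station, fixed to the bench: grey box 170 (x) x 250 (y) x 65 mm high with a flat aluminium panel on top; origin at the centre of its underside, -x to its front (towards the robot). Three mushroom buttons stand on the panel in a row along y, 20 mm behind the centre (y = +70, 0, -70 mm); the panel is bare from there to its front edge. Pilot lamps 8 mm high stand behind them
- panel (a point): point on the panel's top surface at the middle button's centre, 65 mm above the bench; axes as the station's
- amber_cap: amber cap with dried ink on its crown, on one of the three buttons (it varies), 30 g: head 40 mm across, 10.5 mm thick, on a hub 20 mm across, 6.5 mm long. Origin: centre of the hub's underside, which when seated is level with the panel, so a slot 6.5 mm high runs under the head round the hub. Snap fit: a straight pull of about 10 N (8 to 13) pops it loose within 4 mm; clear of the stem after 13 mm
- plunger_amber (a joint): how far the amber button is pressed down, m; 0 = out, 0.003 = fully in; it gives way at 6 N of downward push and is 1.5 mm down at 8 N
- plunger_green (a joint): how far the green button is pressed down, m; 0 = out, 0.003 = fully in; it gives way at 6 N of downward push and is 1.5 mm down at 8 N
- plunger_red (a joint): how far the red button is pressed down, m; 0 = out, 0.003 = fully in; it gives way at 6 N of downward push and is 1.5 mm down at 8 N
- green_button: the green mushroom button, with a cap of the same shape as the amber one, to be left alone; origin on the panel's surface under its centre
- red_button: the red mushroom button, with a cap of the same shape as the amber one, to be left alone; origin on the panel's surface under its centre
- puller: cap puller, steel, 130 g, standing upright on its flat fork on the mat. Origin: on the fork's underside straight below the handle; x forward along the tines, z up the handle. Two tines 4 mm thick, 23 mm apart, 39 mm across outside, end 30 mm ahead of the origin, flared there to 48 mm. A 4 mm depth screw level with the tines stops the hub: its tip is set anew each time, from 10 mm behind to 6 mm ahead of the origin
- puller_bridge (a point): centre of the underside of the puller's bridge, straight above the puller's origin, 24 mm over the fork's underside; the bridge is 4 mm thick, 26 mm wide and reaches 13 mm ahead; a back plate, 22.5 to 27 mm behind the origin and 39 mm wide, joins it to the fork. A cap rides in the C between fork and bridge
- puller_grip (a point): middle of the puller's blue handle, 61.5 mm above the fork's underside; the handle is 18 x 18 mm square, 67 mm long (28 to 95 mm above the fork's underside); axes as the puller's. Between forward (+x) and back (-x) or side to side, both ways of gripping are free
- mat: black rubber mat 140 (x) x 120 (y) x 3 mm fixed on the bench, the puller's place; origin at the centre of its underside
- tray: blue enamel wash tray fixed on the bench, 180 (x) x 130 (y) mm outside, 18 mm high, walls and floor 4 mm thick; origin at the centre of its underside, so the floor's top is 4 mm above it
- paint_bottle: green bottle, 56 mm across, 150 mm high; origin at the centre of its foot; bystander
- ink_tin: steel ink tin, 84 mm across, 70 mm high; origin at the centre of its foot; bystander
- tusche_jar: amber glass jar, 60 mm across, 75 mm high; origin at the centre of its foot; bystander
- brush: brush 190 mm long lying on the bench; bystander
- ink_knife: ink knife 210 mm long lying on the bench; bystander
- crayon_holder: pink and white crayon holder 120 mm long, 11 mm thick, lying on the bench; bystander

How it is judged:
By the outcome, as a careful person would: the job done as asked, in the order asked, and still so for the second after the job is handed in, with the robot touching nothing.
It also fails if it takes over 72 s, if anything falls off the work surface, if the arm or the gripper's body presses on something with over 40 N, if the wrist force passes 120 N, or if a joint passes its speed limit or range.

## Robot

A 6-joint arm with a two-finger parallel gripper is mounted at the origin on the work surface. World frame = base frame: x ahead of the robot, y to its left, z up, the work surface at z = 0. Lengths are in m, angles in rad, forces in N, time in s.
With the tool pointing down it reaches from about 0.3 to 0.775 m from the base axis. Payload 14.6 kg.
Tool frame: the origin (TCP) lies at the very end of the fingers, on their centre line; the grasp point (between the pads) lies 19 mm behind it; z points along the fingers, y is the direction in which the jaws open and shut (so a half turn about z gives the same grasp; the last joint's range is limited). The gripper opens to 94 mm and grips with 3 to 60 N. Pads are 16 mm wide; open, the fingers measure 119 mm over their backs; the gripper's body (75 mm by 177 mm) begins 78 mm behind the grasp point.
Start: joints at [-1.379, 0.3, 1.521, -0, 1.321, -0.067], TCP at [0.141, -0.532, 0.184] pointing down, gripper open.
Joint ranges: [-3.03, 3.03], [-0.79, 2.21], [0.23, 2.52], [-1.04, 4.18], [0, 3.07], [-2.55, 2.55]. Speed limits (rad/s): [2.22, 2.22, 2.57, 3.14, 3.14, 3.14].

## Interface

Orientations are given as [roll, pitch, yaw] about the fixed x, y, z axes, in that order (R = Rz(yaw) Ry(pitch) Rx(roll)).
In Python, from station import status, camera, ctrl gives the robot as it stands. The module is installed in compiled form; this text tells all that it offers.
- The arm moves only by the shell command python3 -m jog 'ROWS' [FORCE]. ROWS is JSON, a list of rows, each a list of 7 numbers: the shift along the tool's x, y, z each as a share of 1000 mm, from -1 to 1, then the turn, a rotation vector about the tool's x, y, z each as a share of pi/2 rad, from -1 to 1, then the opening, from -1 (shut) to 1 (fully open), so that 0 is half open. A call has 1 to 20 rows; each row is the pose to reach, as a shift and turn from the pose measured when the call began, along the tool's axes at that moment; what a row does not reach only later rows make up. A row lasts 1/10 s, in which the tool goes at most 50 mm and 8.59 degrees, less where a joint would pass 70% of its speed; a pose out of reach is approached as far as the arm can. A call with a number of a shift or a turn outside -1 to 1 is refused whole. A call with a gripper value outside its range is refused whole. The fingers move at their own pace and stop on an object; FORCE is the grip in N (left out, the last holds). Time passes only in rows, so rows that repeat a pose let the fingers close. It gives the time, the measured TCP pose, the force and the opening at its end, in the units of the state.
- status.get_obs(): the state, without advancing time (a new reading comes with each control period).
- camera(name): name is "scene" or "side" or "wrist"; returns a dict with "image" (480x640x3 uint8, red, green, blue), "fx", "fy", "cx", "cy" (pixels), "k1" (the pictures are not rectified: a ray, as slopes to the right and down, at radius r is drawn at 1 + k1 r^2 times it, then the intrinsics apply), "world_from_camera" (4x4, takes a point from camera to world coordinates). Camera axes: x right, y down, z forward; pixel columns grow to the right and rows downward; lengths in m; the calibration is good to about 2 mm. A picture is of the moment at which its call begins. There is no depth.
- ctrl.hand_in(): hands the job in, once; it reports no verdict.
The state is a dict: "time_s": time; "qpos": joint angles; "joint_vel": joint speeds; "tau": joint torques, N m; "ee_pos": TCP position; "eef_rot": TCP orientation; "force": force on the tool from outside, world axes, zero at the start; "moment": the same for the moment, N m; "grip_width": finger opening in m.
Only numpy, scipy, OpenCV 4.12 (cv2) and the standard library are available. Lean on these libraries where they do the work, as an engineer would, in place of code of your own. Each camera call takes 0.05 s, during which the arm holds its last target.

## Working session

There is one attempt and no reset: what is moved stays moved. The work goes in short steps, Python scripts to look and compute and a shell command to move; the robot and the scene stay as the last step left them, time stands still between calls to the robot, and variables do not carry over. Pictures are saved under pics/ and viewed, and the job is handed in when it is done.

```bash
mkdir -p pics; ls
python3 - <<'E'
from station import status,camera
import cv2
print(status.get_obs())
for n in("scene","side","wrist"):
    c=camera(n); cv2.imwrite(f"pics/{n}0.png",c["image"][:,:,::-1]); print(n,c["fx"],c["cx"],c["cy"],c["k1"],c["world_from_camera"].round(3).tolist() if hasattr(c["world_from_camera"],'round') else c["world_from_camera"])
E
```

```text
pics
{'time_s': 0.0, 'qpos': array([-1.37858777e+00,  3.00461759e-01,  1.52158652e+00,  1.27925217e-05,
        1.32073528e+00, -6.65730627e-02]), 'joint_vel': array([ 1.65225976e-03, -4.33497995e-05, -5.15966909e-04, -1.74446466e-03,
        3.51806890e-04, -1.95901742e-04]), 'tau': array([ 1.64841826e-03, -5.31810236e+01, -3.52738953e+01,  7.09558278e-02,
        2.43069429e-02, -8.50097626e-05]), 'ee_pos': array([ 0.14070425, -0.53138771,  0.18388918]), 'eef_rot': array([-3.14040520e+00, -9.15877020e-05,  2.58778396e-01]), 'force': array([-0.9887323 ,  0.43204474,  0.76252579]), 'moment': array([0.01785496, 0.03824066, 0.03618651]), 'grip_width': 0.09398180202132507}
scene 458.82736635669187 327.89254799208294 241.75621544113122 0.038868508235906464 [[0.853, 0.421, -0.308, 0.942], [0.522, -0.691, 0.501, -0.589], [-0.002, -0.588, -0.809, 1.023], [0.0, 0.0, 0.0, 1.0]]
side 552.6615092181031 318.8474970479485 234.96311323334965 -0.14609946787650835 [[-0.937, -0.219, 0.273, 0.11], [-0.35, 0.554, -0.755, 1.262], [0.014, -0.803, -0.596, 1.073], [0.0, 0.0, 0.0, 1.0]]
wrist 374.54102016882536 326.1649650862408 238.63369816338314 -0.021980576032661972 [[0.256, -0.932, -0.255, 0.215], [-0.967, -0.247, -0.067, -0.512], [-0.001, 0.264, -0.965, 0.384], [0.0, 0.0, 0.0, 1.0]]
```

View pics/scene0.png

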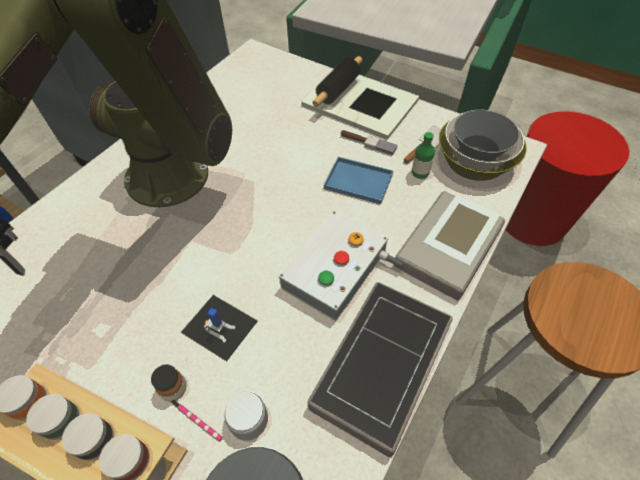

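View pics/side0.png

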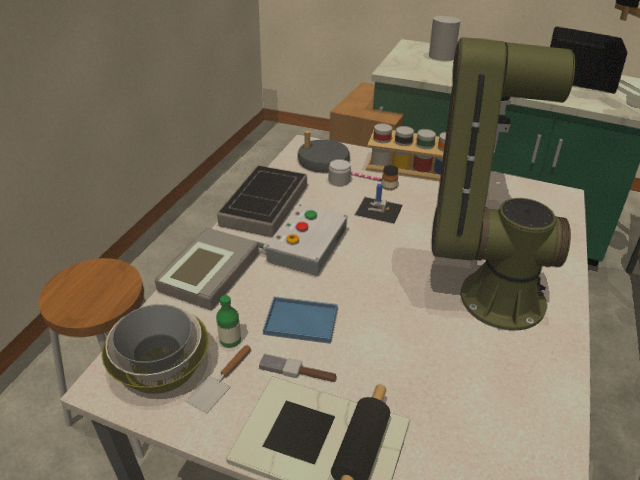

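View pics/wrist0.png

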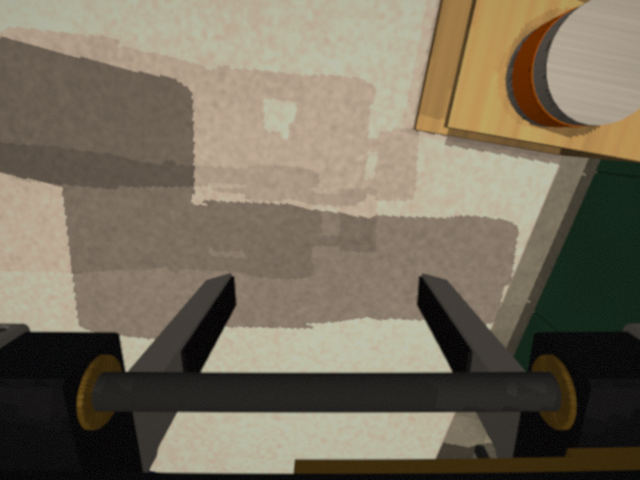

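The scene view shows the puller on its black mat at about (217,325), and the station with its buttons: amber (356,239), red (341,258), green (326,278). The blue tray is at (359,180). The side view agrees. Next I'll measure coarsely.

```bash
cat > h.py <<'E'
import numpy as np, cv2
from station import status,camera
from scipy.spatial.transform import Rotation as R
def K(c): return np.array([[c["fx"],0,c["cx"]],[0,c["fy"],c["cy"]],[0,0,1.]])
def D(c): return np.array([c["k1"],0,0,0.])
def ray(c,p):
    p=np.array(p,float).reshape(-1,1,2)
    n=cv2.undistortPoints(p,K(c),D(c)).reshape(-1,2)
    T=np.array(c["world_from_camera"]); d=np.c_[n,np.ones(len(n))]@T[:3,:3].T
    return T[:3,3],d
def onz(c,p,z):
    o,d=ray(c,p); return o+d*((z-o[2])/d[:,2])[:,None]
def proj(c,X):
    T=np.linalg.inv(np.array(c["world_from_camera"]))
    X=np.array(X,float).reshape(-1,3)
    return cv2.projectPoints(X,cv2.Rodrigues(T[:3,:3])[0],T[:3,3],K(c),D(c))[0].reshape(-1,2)
def hsv(c): return cv2.cvtColor(c["image"],cv2.COLOR_RGB2HSV)
def blobs(m,amin=30):
    n,l,s,ce=cv2.connectedComponentsWithStats(m.astype(np.uint8))
    return [(i,s[i],ce[i],l==i) for i in range(1,n) if s[i][4]>=amin]
def tri(c1,p1,c2,p2):
    o1,d1=ray(c1,p1);o2,d2=ray(c2,p2);d1=d1[0];d2=d2[0]
    t=np.linalg.lstsq(np.c_[d1,-d2],o2-o1,rcond=None)[0]
    a=o1+t[0]*d1;b=o2+t[1]*d2
    return (a+b)/2,np.linalg.norm(a-b)
def save(c,n,box=None,s=1):
    im=c["image"][:,:,::-1]
    if box: x,y,w,h=box; im=cv2.resize(im[y:y+h,x:x+w],None,fx=s,fy=s,interpolation=cv2.INTER_CUBIC)
    cv2.imwrite(f"pics/{n}.png",im)
E
python3 - <<'E'
from h import *
cs={n:camera(n) for n in("scene","side")}
W={"scene":(170,120,280,250),"side":(200,150,220,220)}
for n,c in cs.items():
    h=hsv(c);x,y,w,hh=W[n]
    k=np.zeros(h.shape[:2],bool);k[y:y+hh,x:x+w]=1
    H,S,V=h[...,0],h[...,1],h[...,2]
    ms={"amber":(H>12)&(H<25)&(S>190)&(V>140)&k,"red":((H<6)|(H>174))&(S>170)&(V>120)&k,"green":(H>45)&(H<80)&(S>150)&k,"blue":(H>95)&(H<125)&(S>90)&k,"black":(V<50)&k}
    for q,m in ms.items():
        for i,s,ce,mm in blobs(m,15):
            z={"amber":.08,"red":.08,"green":.08,"blue":.01,"black":.003}[q]
            print(n,q,s.tolist(),ce.round(1),onz(c,ce,z)[0].round(4))
            if s[4]>500:
                b=cv2.boxPoints(cv2.minAreaRect(np.argwhere(mm)[:,::-1].astype(np.float32)))
                cnt=cv2.findContours(mm.astype(np.uint8),0,2)[0][0]
                ap=cv2.approxPolyDP(cv2.convexHull(cnt),6,True).reshape(-1,2)
                print("   poly",ap.tolist(),onz(c,ap,0.018 if q=='blue' else .003)[:,:2].round(3).tolist())
save(cs["scene"],"s_crop",(170,180,240,190),3)
save(cs["side"],"d_crop",(230,150,200,150),4)
E
```

```text
scene amber [350, 234, 13, 10, 68] [355.3 239.1] [0.6375 0.038  0.08  ]
scene red [335, 252, 14, 12, 129] [341.1 257.3] [ 0.635 -0.029  0.08 ]
scene green [425, 133, 7, 5, 25] [428.4 135. ] [0.6337 0.496  0.08  ]
scene blue [327, 162, 65, 38, 1477] [359.  180.1] [0.5157 0.2832 0.01  ]
   poly [[391, 172], [380, 199], [327, 185], [338, 162]] [[0.586, 0.356], [0.608, 0.242], [0.447, 0.21], [0.426, 0.31]]
scene blue [208, 308, 13, 19, 149] [214.1 316.5] [ 0.4362 -0.2983  0.01  ]
scene black [170, 120, 61, 66, 2522] [195.8 143.7] [-0.0175  0.1547  0.003 ]
   poly [[228, 120], [223, 157], [182, 185], [170, 167], [170, 120]] [[-0.002, 0.301], [0.096, 0.152], [0.068, -0.006], [-0.015, 0.032], [-0.168, 0.199]]
side amber [287, 235, 12, 8, 66] [292.3 238.7] [0.6324 0.049  0.08  ]
side red [296, 223, 12, 7, 68] [301.7 225.9] [ 0.6307 -0.0219  0.08  ]
side green [222, 296, 5, 6, 17] [223.6 298.9] [0.6985 0.357  0.08  ]
side blue [377, 184, 5, 17, 67] [378.7 191.7] [ 0.4872 -0.4128  0.01  ]
side black [220, 167, 65, 54, 359] [248.2 197.4] [ 0.9144 -0.2134  0.003 ]
side black [384, 166, 13, 9, 74] [390.5 170.2] [ 0.4889 -0.5946  0.003 ]
side black [243, 172, 49, 28, 619] [266.6 185.4] [ 0.8875 -0.3122  0.003 ]
   poly [[243, 192], [261, 172], [291, 178], [276, 199]] [[0.948, -0.239], [0.949, -0.394], [0.825, -0.395], [0.817, -0.24]]
side black [289, 185, 7, 9, 19] [291.8 188.6] [ 0.7923 -0.3257  0.003 ]
side black [233, 195, 44, 18, 388] [253.1 204. ] [ 0.8791 -0.1816  0.003 ]
side black [277, 198, 9, 11, 23] [281.1 202.9] [ 0.7904 -0.2238  0.003 ]
```

Run:
```python
from h import *
c=camera("scene");save(c,"sc1",(170,280,100,90),7)
c=camera("side");save(c,"sd1",(345,170,70,60),9)
```

```text
(no output)
```

View pics/sc1.png

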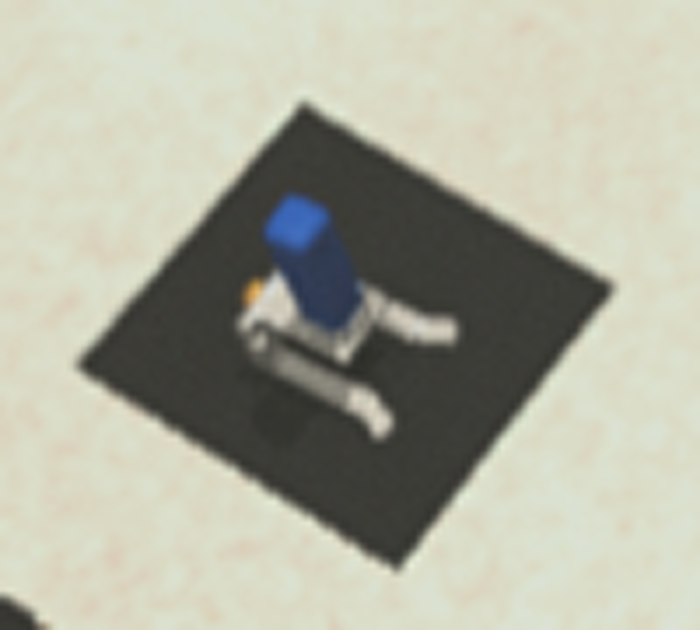

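View pics/s_crop.png

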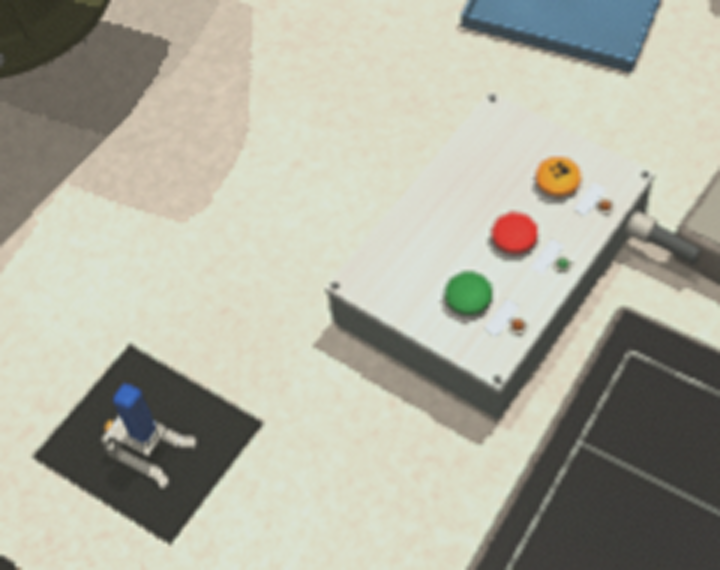

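View pics/d_crop.png

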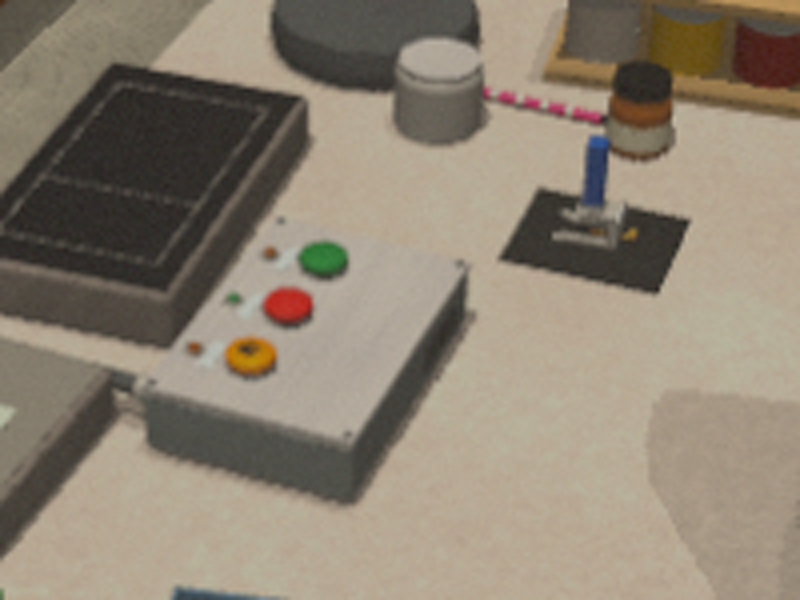

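The crop shows the handle top at scene (212.6,311.7) and tine tips at about (234,327) and (224,341). Amber is the cap nearest the tray.

Run:
```python
from h import *
a=camera("scene");b=camera("side")
print("top",onz(a,[212.6,311.6],.098), onz(b,[230+598/4,150+143/4],.098), tri(a,[212.6,311.6],b,[230+598/4,150+143/4]))
t=onz(a,[[170+445/7,280+333/7],[170+382/7,280+425/7]],.005);print("tips",t,t.mean(0))
m=onz(a,[[170+305/7,280+103/7],[170+613/7,280+288/7],[170+398/7,280+568/7],[170+80/7,280+362/7]],.003);print("mat",m[:,:2],m.mean(0))
cs=onz(a,np.array([[491,98],[645,174],[498,379],[335,286]])/3+[170,180],.065);print("screws",cs[:,:2],cs.mean(0))
cd=onz(b,np.array([[347,434],[151,385],[280,220],[461,264]])/4+[230,150],.065);print("screws side",cd[:,:2],cd.mean(0))
bu=onz(a,np.array([[558,176],[514,232],[468,292]])/3+[170,180],.08);print(bu)
bu=onz(b,np.array([[251,354],[289,304],[323,258]])/4+[230,150],.08);print(bu)
print(onz(b,[[265,335],[272,299],[337,306],[329,341]],.018))
```

```text
top [[ 0.46944907 -0.31587751  0.098     ]] [[ 0.46351388 -0.31228299  0.098     ]] (array([ 0.46599536, -0.31552518,  0.09494417]), np.float64(0.003692964799531127))
tips [[ 0.49285622 -0.29543922  0.005     ]
 [ 0.49585549 -0.33305429  0.005     ]] [ 0.49435585 -0.31424676  0.005     ]
mat [[ 0.39218678 -0.24970946]
 [ 0.53124354 -0.25116152]
 [ 0.53144136 -0.3690546 ]
 [ 0.39212731 -0.36780414]] [ 0.46174975 -0.30943243  0.003     ]
screws [[ 0.53902479  0.09494681]
 [ 0.69670046  0.09117206]
 [ 0.69013374 -0.14571935]
 [ 0.53278805 -0.14191622]] [ 0.61466176 -0.02537918  0.065     ]
screws side [[ 0.53749388  0.09287828]
 [ 0.69366403  0.09223939]
 [ 0.68787934 -0.14922669]
 [ 0.52869142 -0.14362746]] [ 0.61193217 -0.02693412  0.065     ]
[[ 0.63836109  0.04016953  0.08      ]
 [ 0.63554623 -0.02888048  0.08      ]
 [ 0.63347558 -0.09809823  0.08      ]]
[[ 0.63133425  0.04777469  0.08      ]
 [ 0.62880128 -0.02214009  0.08      ]
 [ 0.62704792 -0.09019417  0.08      ]]
[[0.5710674  0.3815237  0.018     ]
 [0.61000369 0.25098507 0.018     ]
 [0.43289832 0.21154841 0.018     ]
 [0.40997116 0.34083468 0.018     ]]
```

```bash
cat >> h.py <<'E'
def go(p,yaw,tilt=True):
    o=status.get_obs();R0=R.from_euler('xyz',o["eef_rot"]);R1=R.from_euler('xyz',[np.pi,0,yaw])
    s=R0.inv().apply(np.array(p)-o["ee_pos"]); t=(R0.inv()*R1).as_rotvec()/(np.pi/2)
    print("row",s.round(4).tolist(),t.round(4).tolist(), "t",o["time_s"])
E
python3 - <<'E'
from h import *
a=camera("scene");b=camera("side")
print("bottle foot",onz(a,[422,175],0),onz(b,[229,344],0), tri(a,[428.5,135],b,[224,299]))
go([.462,-.314,.165],0)
E
```

```text
bottle foot [[0.66629451 0.4107922  0.        ]] [[0.65225704 0.42996261 0.        ]] (array([0.65665646, 0.41848971, 0.14783564]), np.float64(0.0011083548754559633))
row [0.3663, -0.1282, 0.0194] [-0.0, -0.0, 0.1648] t 0.55
```

```bash
python3 -m jog '[[0.045,-0.016,0,0,0,0.02,1],[0.09,-0.032,0,0,0,0.04,1],[0.135,-0.048,0.005,0,0,0.06,1],[0.18,-0.064,0.01,0,0,0.08,1],[0.226,-0.08,0.012,0,0,0.1,1],[0.272,-0.096,0.015,0,0,0.12,1],[0.318,-0.112,0.018,0,0,0.145,1],[0.35,-0.123,0.019,0,0,0.16,1],[0.3663,-0.1282,0.0194,0,0,0.1648,1],[0.3663,-0.1282,0.0194,0,0,0.1648,1],[0.3663,-0.1282,0.0194,0,0,0.1648,1],[0.3663,-0.1282,0.0194,0,0,0.1648,1]]'
python3 - <<'E'
from h import *
c=camera("wrist");save(c,"w1");print(c["world_from_camera"])
E
```

```text
time_s: 1.75
ee_pos: [0.4613, -0.3146, 0.1651]
eef_rot: [3.142, 0.0, -0.001]
force: [-0.3, 0.5, -0.6]
grip_width: 0.0941
[[-5.44990767e-04 -9.64500983e-01 -2.64078695e-01  5.38096323e-01]
 [-9.99999850e-01  5.39443486e-04  9.35210327e-05 -3.14358556e-01]
 [ 5.22544038e-05  2.64078706e-01 -9.64501132e-01  3.65249628e-01]
 [ 0.00000000e+00  0.00000000e+00  0.00000000e+00  1.00000000e+00]]
```

View pics/w1.png

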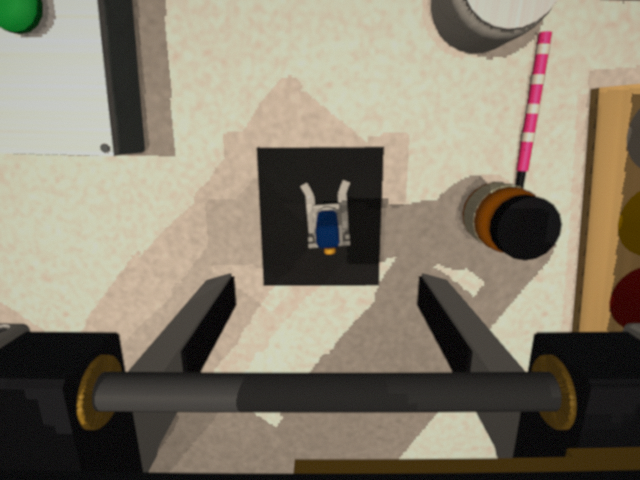

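The wrist view shows the puller near (327,222) on the mat, with tine tips at (306,185) and (344,183). Crop in.

Run:
```python
from h import *
c=camera("wrist");save(c,"w1c",(250,140,140,150),5)
h=hsv(c);H,S,V=h[...,0],h[...,1],h[...,2]
m=(H>100)&(H<130)&(S>120)&(V>40);m[300:]=0;m[:,:280]=0;m[:,380:]=0
for i,s,ce,mm in blobs(m,20):
    r=cv2.minAreaRect(np.argwhere(mm)[:,::-1].astype(np.float32));print(s,ce,r,onz(c,ce,.098))
print(proj(c,[[.4613,-.3146,.165],[.467,-.314,.098],[.4945,-.314,.005]]))
```

```text
[316 211  22  38 695] [326.79280576 229.6618705 ] ((326.44671630859375, 229.41395568847656), (36.21429443359375, 21.094829559326172), 84.80557250976562) [[ 0.4717424 -0.3148667  0.098    ]]
[[326.53285938 275.75761205]
 [325.62174253 235.89746192]
 [325.71373619 183.27116912]]
```

View pics/w1c.png

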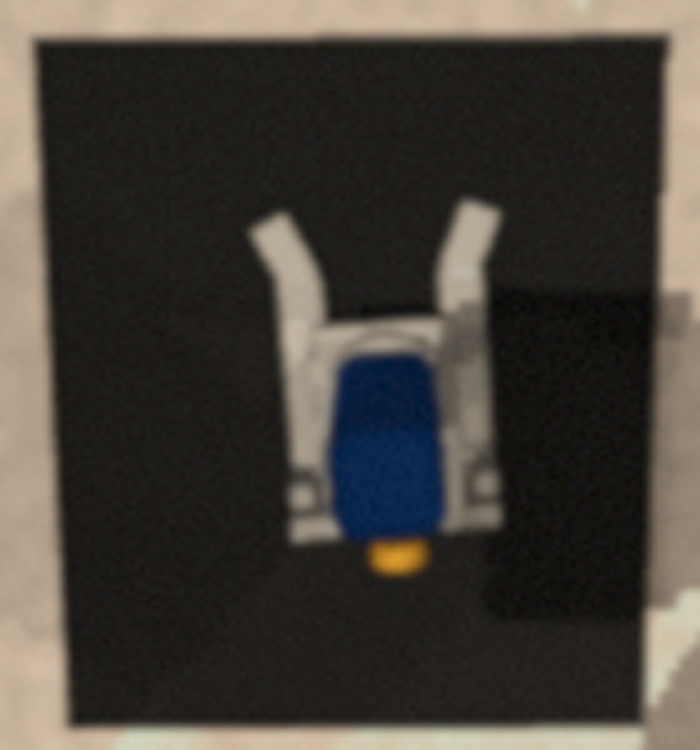

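Run:
```python
from h import *
c=camera("wrist")
f=lambda p,z:onz(c,np.array(p)/5+[250,140],z)
print("top",f([[387,484]],.098))
t=f([[248,230],[285,210],[465,200],[500,212]],.007);print("tips",t[:,:2]);d=t[3]-t[0];print(np.linalg.norm(d),np.degrees(np.arctan2(d[0],-d[1])),t[[0,3]].mean(0))
b=f([[290,543],[502,526]],.031);d=b[1]-b[0];print(b[:,:2],np.linalg.norm(d),np.degrees(np.arctan2(d[0],-d[1])),b.mean(0))
b=f([[290,543],[502,526]],.007);d=b[1]-b[0];print("low",np.linalg.norm(d),b.mean(0))
m=f([[38,42],[665,40],[645,724],[70,724]],.003);print("mat",m[:,:2],m.mean(0))
# station corner screw
print(onz(c,[105,148],.065))
```

```text
top [[ 0.4663623  -0.31529577  0.098     ]]
tips [[ 0.49223278 -0.28902895]
 [ 0.49603265 -0.29615559]
 [ 0.49789681 -0.33044377]
 [ 0.49561608 -0.33714192]]
0.04823178216458082 4.022413009590078 [ 0.49392443 -0.31308543  0.007     ]
[[ 0.43700838 -0.29742748]
 [ 0.44027286 -0.33690565]] 0.03961291917906685 4.7270754265469295 [ 0.43864062 -0.31716656  0.031     ]
low 0.04245646270675787 [ 0.43150055 -0.31736367  0.007     ]
mat [[ 0.52721821 -0.24981117]
 [ 0.52745724 -0.36800532]
 [ 0.38918988 -0.36920923]
 [ 0.38929644 -0.24973365]] [ 0.45829044 -0.30918984  0.003     ]
[[ 0.52998938 -0.14051821  0.065     ]]
```

Sizes check: tip span 48.2 mm and plate 39.6 mm. The puller origin is about (0.466,-0.3152) with yaw 4.3°.

Run:
```python
from h import *
go([.466,-.3152,.0455],0.075)
```

```text
row [0.0045, 0.0006, 0.1197] [0.0001, -0.0001, -0.0485] t 1.9
```

```bash
python3 -m jog '[[0.0045,0.0006,0.03,0,0,-0.0485,1],[0.0045,0.0006,0.06,0,0,-0.0485,1],[0.0045,0.0006,0.085,0,0,-0.0485,1],[0.0045,0.0006,0.105,0,0,-0.0485,1],[0.0045,0.0006,0.1155,0,0,-0.0485,1],[0.0045,0.0006,0.1197,0,0,-0.0485,1],[0.0045,0.0006,0.1197,0,0,-0.0485,0.2],[0.0045,0.0006,0.1197,0,0,-0.0485,0.2],[0.0045,0.0006,0.1197,0,0,-0.0485,-0.2],[0.0045,0.0006,0.1197,0,0,-0.0485,-0.4]]' 15
python3 - <<'E'
from h import *
c=camera("wrist");save(c,"w2");print(status.get_obs())
E
```

```text
time_s: 2.9
ee_pos: [0.4662, -0.3154, 0.0461]
eef_rot: [3.141, -0.001, 0.075]
force: [0.1, 0.2, -0.4]
grip_width: 0.0656
{'time_s': 2.95, 'qpos': array([-6.59802330e-01,  4.77704024e-01,  1.61970946e+00,  2.46701058e-06,
        1.04320537e+00,  8.35940645e-01]), 'joint_vel': array([ 0.00144892,  0.00409005,  0.00215612, -0.00107123, -0.00124461,
        0.0012433 ]), 'tau': array([-1.68634375e-02, -5.84898019e+01, -3.06560290e+01,  5.31077245e-02,
       -4.13710345e-02, -1.88021218e-04]), 'ee_pos': array([ 0.46617724, -0.31533156,  0.04599985]), 'eef_rot': array([ 3.14094132e+00, -7.23921181e-04,  7.50523468e-02]), 'force': array([ 0.19192878, -0.28147253, -0.39050078]), 'moment': array([-0.02528226, -0.01660487, -0.01434431]), 'grip_width': 0.06127794734315182}
```

View pics/w2.png

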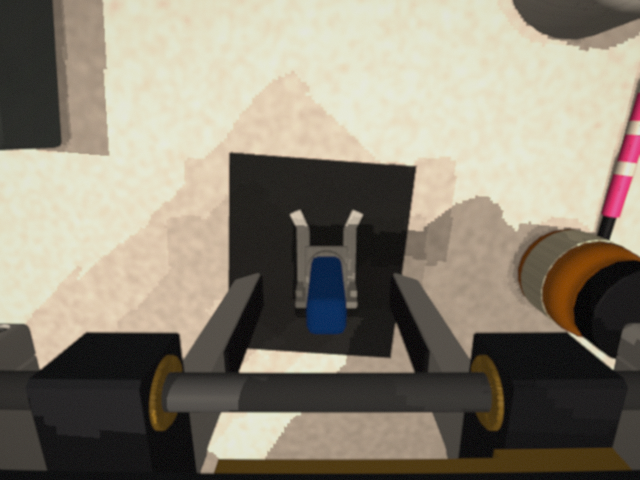

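Fingers straddle the handle, centred at column 326. Close.

```bash
python3 -m jog '[[0,0,0,0,0,0,-0.5],[0,0,0,0,0,0,-1],[0,0,0,0,0,0,-1],[0,0,0,0,0,0,-1],[0,0,0,0,0,0,-1],[0,0,0,0,0,0,-1],[0,0,0,0,0,0,-1],[0,0,0,0,0,0,-1]]' 15
python3 -m jog '[[0,0,0,0,0,0,-1],[0,0,0,0,0,0,-1],[0,0,0,0,0,0,-1]]' 45
python3 - <<'E'
from h import *
print(status.get_obs())
go([.466,-.3154,.12],0.075)
E
```

```text
time_s: 3.75
ee_pos: [0.4662, -0.3153, 0.046]
eef_rot: [3.141, -0.001, 0.075]
force: [-0.8, 0.3, 0.6]
grip_width: 0.0181
time_s: 4.05
ee_pos: [0.4661, -0.3154, 0.046]
eef_rot: [3.141, -0.001, 0.075]
force: [1.1, -0.2, -0.5]
grip_width: 0.0178
{'time_s': 4.05, 'qpos': array([-6.59874529e-01,  4.77759330e-01,  1.61972353e+00, -6.19015911e-05,
        1.04319248e+00,  8.35914205e-01]), 'joint_vel': array([-0.00048813,  0.0014826 , -0.00065445,  0.00112185, -0.00039682,
        0.00083613]), 'tau': array([ 7.82421255e-02, -5.84243095e+01, -3.05862200e+01,  7.14486139e-02,
       -4.31162131e-02,  8.81270244e-04]), 'ee_pos': array([ 0.46613371, -0.31536964,  0.04596364]), 'eef_rot': array([ 3.14093789e+00, -6.44688580e-04,  7.50389445e-02]), 'force': array([ 1.06803729, -0.17192044, -0.52302827]), 'moment': array([-0.06962534, -0.01911411, -0.0547788 ]), 'grip_width': 0.01779703313135302}
row [-0.0001, 0.0001, -0.074] [0.0004, -0.0004, 0.0] t 4.05
```

```bash
python3 -m jog '[[0,0,-0.01,0,0,0,-1],[0,0,-0.03,0,0,0,-1],[0,0,-0.06,0,0,0,-1],[0,0,-0.09,0,0,0,-1],[0,0,-0.104,0,0,0,-1],[0,0,-0.104,0,0,0,-1]]'
python3 - <<'E'
from h import *
print(status.get_obs())
go([.5605,.0459,.14],-0.035)
E
```

```text
time_s: 4.65
ee_pos: [0.4667, -0.3157, 0.1518]
eef_rot: [3.139, -0.003, 0.075]
force: [0.7, 0.5, -2.4]
grip_width: 0.0177
{'time_s': 4.65, 'qpos': array([-6.59824488e-01,  3.54771345e-01,  1.52617513e+00, -4.66225887e-06,
        1.25643019e+00,  8.35912593e-01]), 'joint_vel': array([ 0.00170731,  0.04249112,  0.04940522, -0.00042965, -0.0382077 ,
       -0.00032247]), 'tau': array([ 1.35502388e-02, -5.82178366e+01, -3.65913677e+01,  5.02149342e-02,
        6.21499121e-01, -1.83172674e-04]), 'ee_pos': array([ 0.46666976, -0.31573185,  0.15182464]), 'eef_rot': array([ 3.13876253e+00, -3.12489770e-03,  7.50650995e-02]), 'force': array([ 0.71340241,  0.52518586, -2.38366831]), 'moment': array([-0.00641818, -0.05670865, -0.00235047]), 'grip_width': 0.01769068334492295}
row [0.1206, -0.3536, 0.0112] [0.0017, -0.0021, 0.0701] t 4.65
```

```bash
python3 -m jog '[[0.01,-0.03,0,0,0,0.006,-1],[0.023,-0.068,0,0,0,0.013,-1],[0.036,-0.106,0,0,0,0.02,-1],[0.049,-0.144,0,0,0,0.028,-1],[0.062,-0.182,0,0,0,0.036,-1],[0.075,-0.22,0,0,0,0.043,-1],[0.088,-0.258,0,0,0,0.051,-1],[0.101,-0.296,0.002,0,0,0.058,-1],[0.112,-0.328,0.006,0.001,-0.001,0.065,-1],[0.118,-0.346,0.009,0.0017,-0.002,0.069,-1],[0.1206,-0.3536,0.0112,0.0017,-0.0021,0.0701,-1],[0.1206,-0.3536,0.0112,0.0017,-0.0021,0.0701,-1],[0.1206,-0.3536,0.0112,0.0017,-0.0021,0.0701,-1],[0.1206,-0.3536,0.0112,0.0017,-0.0021,0.0701,-1]]'
python3 - <<'E'
from h import *
c=camera("wrist");save(c,"w3");save(c,"w3c",(200,0,260,340),2.3);print(status.get_obs())
E
```

```text
time_s: 6.05
ee_pos: [0.5603, 0.0448, 0.14]
eef_rot: [3.141, 0.0, -0.036]
force: [1.0, 0.2, -1.5]
grip_width: 0.0181
{'time_s': 6.1, 'qpos': array([ 1.48811905e-02,  3.65815593e-01,  1.53966749e+00, -8.22246547e-05,
        1.23594735e+00,  1.62192465e+00]), 'joint_vel': array([ 4.09804669e-03, -2.48025359e-03, -3.89457423e-03,  5.38368960e-05,
       -6.38321084e-04,  2.11325250e-03]), 'tau': array([ 2.11782572e-01, -5.65323758e+01, -3.47818601e+01,  1.45955634e-02,
       -6.39329734e-02, -1.34306203e-02]), 'ee_pos': array([0.56041704, 0.04492169, 0.14007427]), 'eef_rot': array([ 3.14152338e+00, -1.65982465e-04, -3.62201101e-02]), 'force': array([ 0.78363674, -0.44270095, -1.08436821]), 'moment': array([0.01561205, 0.0001048 , 0.0263492 ]), 'grip_width': 0.01759036357778476}
```

View pics/w3.png

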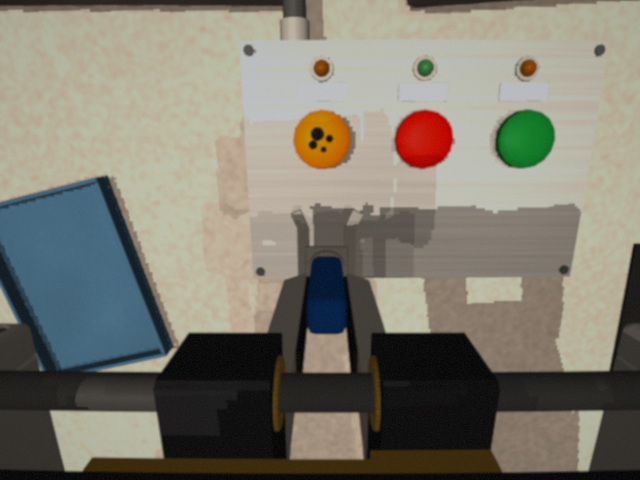

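View pics/w3c.png

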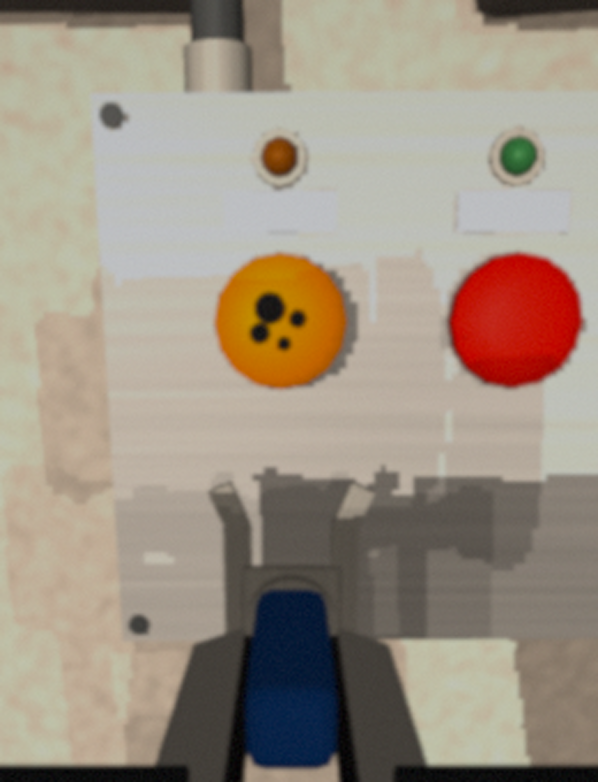

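The wrist view shows the amber cap at (322,139), red at (424,139) and green at (525,139), with the fork tips at (295,213) and (359,212), in shadow. Measure.

Run:
```python
from h import *
c=camera("wrist");o=status.get_obs()
h=hsv(c);H,S,V=h[...,0],h[...,1],h[...,2]
k=np.zeros(H.shape,bool);k[100:180,280:570]=1
ms={"amber":(H>9)&(H<28)&(S>150),"red":((H<6)|(H>174))&(S>150),"green":(H>45)&(H<80)&(S>120)}
P={}
for q,m in ms.items():
    bl=sorted(blobs(m&k,200),key=lambda b:-b[1][4])
    cnt=max(cv2.findContours(bl[0][3].astype(np.uint8),0,1)[0],key=cv2.contourArea)
    (e,rr,an)=cv2.fitEllipse(cv2.convexHull(cnt)); P[q]=onz(c,e,.076)[0]
    print(q,e,rr,P[q].round(4),"diam",np.array(rr)/c["fx"]*(c["world_from_camera"][2][3]-.076))
d=P["amber"]-P["green"];print(np.linalg.norm(d),"yaw",np.degrees(np.arctan2(-d[0],d[1])))
sc=onz(c,[[249,50],[600,50],[564,270],[260.5,271.5]],.065);print(sc[:,:2],sc.mean(0),np.degrees(np.arctan2(*(sc[0]-sc[3])[[1,0]])),np.degrees(np.arctan2(*(sc[1]-sc[2])[[1,0]])))
z=o["ee_pos"][2]-.043+.004
t=onz(c,np.array([[209,493],[376,488]])/2.3+[200,0],z);print("tips",t,t.mean(0),np.linalg.norm(t[1]-t[0]))
d=t[0]-t[1];print("fork yaw",np.degrees(np.arctan2(-d[0],d[1])), o["eef_rot"],o["ee_pos"])
```

```text
amber (321.99835205078125, 139.29794311523438) (56.076236724853516, 57.33185577392578) [0.6352 0.0454 0.076 ] diam [0.03956191 0.04044775]
red (423.6827392578125, 138.82171630859375) (54.99988555908203, 58.44565963745117) [ 0.6331 -0.0241  0.076 ] diam [0.03880254 0.04123354]
green (524.6329345703125, 138.69085693359375) (53.02143478393555, 60.43055725097656) [ 0.6311 -0.0937  0.076 ] diam [0.03740674 0.04263389]
0.13914172613427617 yaw -1.718579497703566
[[ 0.69532394  0.09236663]
 [ 0.68811651 -0.14581767]
 [ 0.5295253  -0.14102724]
 [ 0.53706669  0.09737843]] [ 0.61250811 -0.02427496  0.065     ] -1.813878250402237 -1.7301604821985674
tips [[0.58889768 0.06716088 0.10112701]
 [0.58864167 0.01994314 0.10112701]] [0.58876968 0.04355201 0.10112701] 0.047218430183151944
fork yaw -0.31065033106988293 [ 3.14152208e+00 -2.64773946e-04 -3.61269273e-02] [0.56044823 0.04502238 0.14012701]
```

```bash
python3 -m jog '[[0,-0.0015,0.01,0,0,-0.0035,-1],[0,-0.003,0.02,0,0,-0.0035,-1],[0,-0.003,0.026,0,0,-0.0035,-1],[0,-0.003,0.026,0,0,-0.0035,-1],[0,-0.003,0.026,0,0,-0.0035,-1],[0,-0.003,0.026,0,0,-0.0035,-1]]';python3 - <<'E'
from h import *
c=camera("wrist");
im=c["image"][60:320,270:390,::-1].astype(float)
im=np.clip(im*1.6,0,255).astype(np.uint8)
cv2.imwrite("pics/w4c.png",cv2.resize(im[90:220],None,fx=6,fy=6,interpolation=cv2.INTER_CUBIC)[:600])
print(status.get_obs()["ee_pos"],status.get_obs()["eef_rot"],status.get_obs()["force"])
E
```

```text
time_s: 6.75
ee_pos: [0.5607, 0.0481, 0.1144]
eef_rot: [3.142, -0.001, -0.031]
force: [-1.0, 0.2, -1.1]
grip_width: 0.0176
[0.56077007 0.04805734 0.11451225] [ 3.14156979e+00 -9.20598992e-04 -3.05598519e-02] [-0.33478394  0.1567546  -1.04189235]
```

View pics/w4c.png

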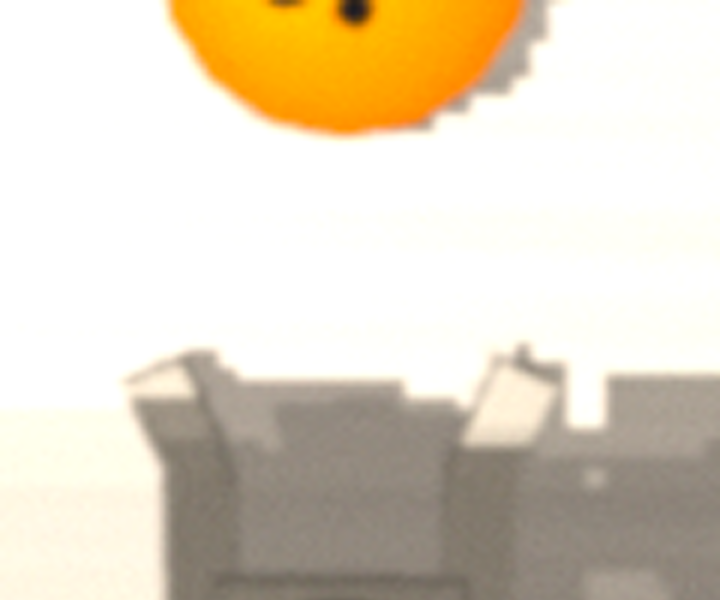

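```bash
cat > m.py <<'E'
from h import *
def run(tl,tr,zf=None,k=(270,150,60,200),off=.043):
    c=camera("wrist");o=status.get_obs()
    h=hsv(c);H,S,V=h[...,0],h[...,1],h[...,2]
    m=(H>9)&(H<28)&(S>150);kk=np.zeros_like(m);kk[60:220,280:370]=1
    b=max(blobs(m&kk,100),key=lambda b:b[1][4])
    cnt=max(cv2.findContours(b[3].astype(np.uint8),0,1)[0],key=cv2.contourArea)
    e,rr,an=cv2.fitEllipse(cv2.convexHull(cnt))
    A=onz(c,e,.076)[0]
    z=o["ee_pos"][2]-off+.004
    t=onz(c,[tl,tr],z)
    y=-.0305;u=np.array([np.cos(y),np.sin(y),0]);v=np.array([-np.sin(y),np.cos(y),0])
    print("cap",e,rr,A.round(4),"tips",t.round(4).tolist(),np.linalg.norm(t[1]-t[0]))
    print("lat: cap-tips",(A-t.mean(0))@v,"cap-TCP",(A-o["ee_pos"])@v,"fwd cap-TCP",(A-o["ee_pos"])@u,"fwd cap-tips",(A-t.mean(0))@u)
E
python3 - <<'E'
from m import *
run([270+125/6,150+380/6],[270+556/6,150+380/6])
run([270+165/6,150+470/6],[270+520/6,150+470/6])
E
```

```text
cap (327.161376953125, 139.96681213378906) (62.13486862182617, 63.64949417114258) [0.6353 0.0455 0.076 ] tips [[0.5898, 0.0704, 0.0755], [0.5884, 0.0238, 0.0755]] 0.04671345675066737
lat: cap-tips -0.00022417124793306896 cap-TCP -0.0003060878509932982 fwd cap-TCP 0.0746232104538963 fwd cap-tips 0.04621425788547999
cap (327.1612243652344, 139.91989135742188) (62.193267822265625, 63.61189651489258) [0.6353 0.0455 0.076 ] tips [[0.5796, 0.0666, 0.0754], [0.5784, 0.0277, 0.0754]] 0.038889141930316895
lat: cap-tips 9.412004511618518e-07 cap-TCP -0.00031650029298624615 fwd cap-TCP 0.07463077294813623 fwd cap-tips 0.05628102051101281
```

Lateral alignment is within 0.3 mm. Lower to just above the panel.

```bash
python3 -m jog '[[0,0.0002,0.003,0,0.0006,0,-1],[0,0.0002,0.0055,0,0.0006,0,-1],[0,0.0002,0.0055,0,0.0006,0,-1],[0,0.0002,0.0055,0,0.0006,0,-1],[0,0.0002,0.0055,0,0.0006,0,-1]]';python3 - <<'E'
from h import *
o=status.get_obs();print(o["ee_pos"],o["eef_rot"],o["force"],o["moment"])
c=camera("side");save(c,"d5",(260,195,110,80),7)
E
```

```text
time_s: 7.4
ee_pos: [0.5607, 0.0478, 0.109]
eef_rot: [3.142, -0.002, -0.031]
force: [0.8, 0.2, -2.2]
grip_width: 0.0177
[0.56073113 0.04783723 0.10898922] [ 3.14156514e+00 -1.80725682e-03 -3.06133493e-02] [ 0.80856463  0.2356351  -2.16790938] [ 0.02935111 -0.02959088  0.04701629]
```

View pics/d5.png

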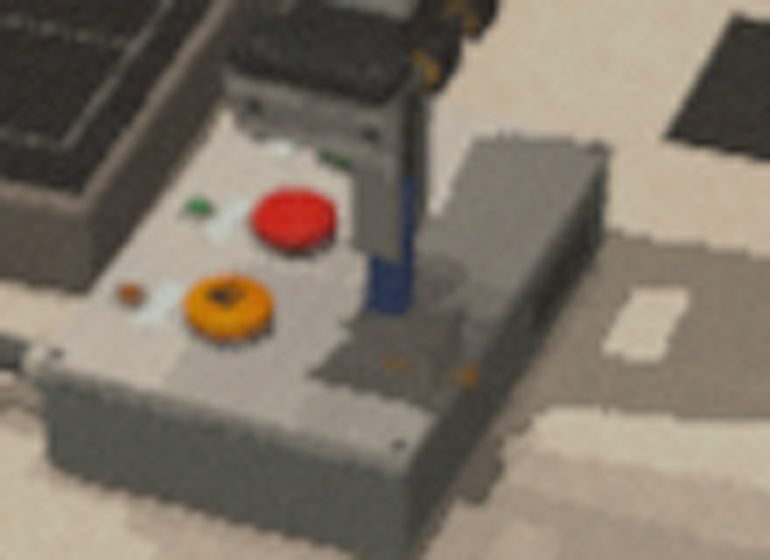

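The side view shows the fork low on the panel, in line with the amber cap at (230,308) in the crop. Slide in.

```bash
python3 -m jog '[[0.004,0,0,0,-0.0006,0,-1],[0.01,0,0,0,-0.0011,0,-1],[0.016,0,0,0,-0.0011,0,-1],[0.022,0,0,0,-0.0011,0,-1],[0.026,0,0.0001,0,-0.0011,0,-1],[0.028,0,0.0001,0,-0.0011,0,-1],[0.028,0,0.0001,0,-0.0011,0,-1],[0.028,0,0.0001,0,-0.0011,0,-1]]';python3 - <<'E'
from h import *
o=status.get_obs();print(o["ee_pos"],o["eef_rot"],o["force"],o["moment"])
c=camera("wrist");im=np.clip(c["image"][130:240,270:390,::-1].astype(float)*1.5,0,255).astype(np.uint8)
cv2.imwrite("pics/w6.png",cv2.resize(im,None,fx=5,fy=5,interpolation=cv2.INTER_CUBIC))
E
```

```text
time_s: 8.25
ee_pos: [0.5886, 0.047, 0.1089]
eef_rot: [3.142, 0.0, -0.031]
force: [-0.2, 1.1, -1.5]
grip_width: 0.0178
[0.58860423 0.04699693 0.1088968 ] [ 3.14153690e+00  8.74869905e-05 -3.05638461e-02] [-0.16921814  1.10858023 -1.47140491] [-0.00557385  0.03939164  0.04490434]
```

View pics/w6.png

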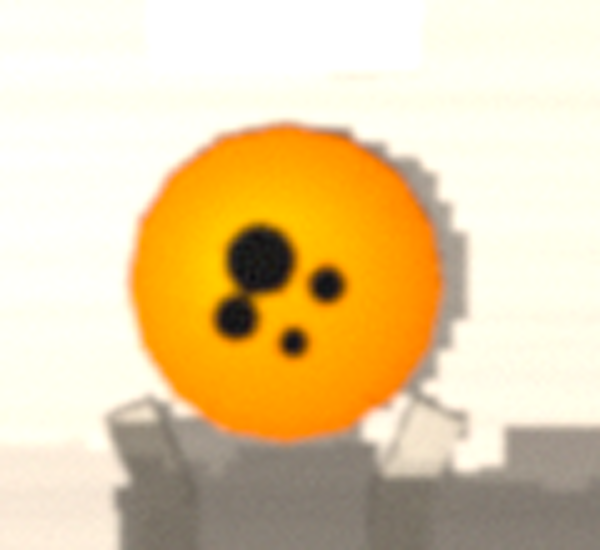

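Fork tips (108–465) are centred on the cap (131–441). Continue under the head.

```bash
python3 -m jog '[[0.004,0,0,0,0,0,-1],[0.009,0,0,0,0,0,-1],[0.014,0,0,0,0,0,-1],[0.018,0,0,0,0,0,-1],[0.021,0,0,0,0,0,-1],[0.024,0,0,0,0,0,-1],[0.025,0,0,0,0,0,-1],[0.025,0,0,0,0,0,-1],[0.025,0,0,0,0,0,-1]]';python3 - <<'E'
from h import *
o=status.get_obs();print(o["ee_pos"],o["eef_rot"],o["force"],o["moment"])
E
```

```text
time_s: 9.2
ee_pos: [0.6135, 0.0463, 0.109]
eef_rot: [3.142, 0.0, -0.031]
force: [0.2, -0.7, -1.2]
grip_width: 0.0179
[0.61350915 0.04627358 0.10895093] [ 3.14156977e+00  2.70687324e-05 -3.05254670e-02] [ 0.17598541 -0.65746248 -1.2216104 ] [ 0.01720554 -0.03326325  0.01841591]
```

```bash
python3 -m jog '[[0.002,0,0,0,0,0,-1],[0.004,0,0,0,0,0,-1],[0.0045,0,0,0,0,0,-1],[0.005,0,0,0,0,0,-1]]'
for i in 1; do python3 -m jog '[[0.0005,0,0,0,0,0,-1],[0.001,0,0,0,0,0,-1],[0.0015,0,0,0,0,0,-1]]';done
python3 -m jog '[[0.0005,0,0,0,0,0,-1],[0.001,0,0,0,0,0,-1],[0.0015,0,0,0,0,0,-1]]'
```

```text
time_s: 9.6
ee_pos: [0.6186, 0.0461, 0.1089]
eef_rot: [3.142, 0.0, -0.031]
force: [-0.7, 0.0, -1.7]
grip_width: 0.0174
time_s: 9.9
ee_pos: [0.6201, 0.046, 0.1089]
eef_rot: [3.142, 0.0, -0.031]
force: [1.0, -0.4, -2.1]
grip_width: 0.0178
time_s: 10.2
ee_pos: [0.6216, 0.046, 0.1089]
eef_rot: [3.142, 0.0, -0.031]
force: [0.3, -0.7, -1.6]
grip_width: 0.0176
```

```bash
python3 -m jog '[[0.0005,0,0,0,0,0,-1],[0.001,0,0,0,0,0,-1],[0.001,0,0,0,0,0,-1]]'
```

```text
time_s: 10.5
ee_pos: [0.6227, 0.0459, 0.1089]
eef_rot: [3.142, 0.0, -0.031]
force: [-0.9, -0.1, -1.9]
grip_width: 0.0178
```

```bash
python3 -m jog '[[0.0005,0,0,0,0,0,-1],[0.001,0,0,0,0,0,-1],[0.001,0,0,0,0,0,-1]]'
```

```text
time_s: 10.8
ee_pos: [0.6237, 0.0459, 0.1089]
eef_rot: [3.142, 0.0, -0.031]
force: [0.4, -0.4, -1.6]
grip_width: 0.0178
```

```bash
python3 -m jog '[[0.0005,0,0,0,0,0,-1],[0.001,0,0,0,0,0,-1],[0.001,0,0,0,0,0,-1]]'
```

```text
time_s: 11.1
ee_pos: [0.6246, 0.0459, 0.1088]
eef_rot: [3.142, 0.001, -0.031]
force: [-1.6, 0.2, -1.2]
grip_width: 0.0175
```

```bash
python3 -m jog '[[0.0002,0,0,0,0,0,-1],[0.0005,0,0,0,0,0,-1],[0.0005,0,0,0,0,0,-1]]'
python3 - <<'E'
from h import *
for i in range(3):
    camera("side"); o=status.get_obs();print(o["ee_pos"],o["eef_rot"],o["force"],o["moment"])
E
```

```text
time_s: 11.4
ee_pos: [0.6249, 0.0459, 0.1087]
eef_rot: [3.142, 0.001, -0.031]
force: [-2.4, -1.1, -0.8]
grip_width: 0.0181
[0.62490371 0.0459057  0.10872895] [ 3.14152985e+00  1.13055685e-03 -3.05502252e-02] [-3.93379822e+00 -2.35161974e-03 -6.37074463e-01] [0.02239265 0.71755242 0.05179029]
[0.62491466 0.04588885 0.10871998] [ 3.14153521e+00  1.08638675e-03 -3.05452012e-02] [-2.84306087 -0.00464651 -1.50357888] [0.08559192 0.75080775 0.00803635]
[0.6249059  0.04589321 0.10870748] [ 3.14155086e+00  1.11194940e-03 -3.05491239e-02] [-2.96451217 -0.4265233  -2.48875498] [0.01378587 0.76476329 0.01919618]
```

The screw bears on the hub with about 3 N and a clear moment of 0.75 N m. The TCP stands 10.5 mm short of the cap's centre, which is within the stated 0–16 mm range. Pull up gently.

```bash
python3 -m jog '[[0.0003,0,-0.0004,0,0,0,-1],[0.0003,0,-0.0008,0,0,0,-1],[0.0003,0,-0.0012,0,0,0,-1],[0.0003,0,-0.0016,0,0,0,-1],[0.0003,0,-0.002,0,0,0,-1]]'
python3 - <<'E'
from h import *
for i in range(2):
    camera("side"); o=status.get_obs();print(o["ee_pos"],o["eef_rot"],o["force"],o["moment"])
E
```

```text
time_s: 12.05
ee_pos: [0.6251, 0.0459, 0.1106]
eef_rot: [3.142, 0.002, -0.031]
force: [-2.8, 0.5, -3.2]
grip_width: 0.0178
[0.62508125 0.04589758 0.11067156] [ 3.14153125e+00  1.45449268e-03 -3.05551940e-02] [-3.94914632  0.10703305 -4.04627523] [0.08685802 0.99915845 0.0095056 ]
[0.62507335 0.0458948  0.11063803] [ 3.14153293e+00  1.47868242e-03 -3.05705935e-02] [-4.00772983  0.20070914 -3.47167992] [-0.00989744  1.06971636 -0.05445515]
```

```bash
python3 -m jog '[[0.0001,0,-0.0004,0,0,0,-1],[0.0001,0,-0.0008,0,0,0,-1],[0.0001,0,-0.0012,0,0,0,-1],[0.0001,0,-0.0016,0,0,0,-1],[0.0001,0,-0.002,0,0,0,-1]]'
python3 - <<'E'
from h import *
o=status.get_obs();print(o["ee_pos"],o["eef_rot"],o["force"],o["moment"])
E
```

```text
time_s: 12.65
ee_pos: [0.625, 0.0459, 0.1121]
eef_rot: [3.142, 0.002, -0.031]
force: [-1.5, -0.8, -11.1]
grip_width: 0.0177
[0.62497902 0.04589786 0.11214731] [ 3.14153882e+00  2.24550821e-03 -3.05517355e-02] [ -1.48463198  -0.75970593 -11.11146313] [ 0.07993455  0.59718598 -0.01192377]
```

```bash
python3 -m jog '[[0.0003,0,-0.0004,0,0,0,-1],[0.0003,0,-0.0008,0,0,0,-1],[0.0003,0,-0.0012,0,0,0,-1],[0.0003,0,-0.0016,0,0,0,-1],[0.0003,0,-0.002,0,0,0,-1],[0.0003,0,-0.0024,0,0,0,-1]]'
python3 - <<'E'
from h import *
o=status.get_obs();print(o["ee_pos"],o["eef_rot"],o["force"],o["moment"])
c=camera("wrist");save(c,"w7",(250,120,150,180),4)
E
```

```text
time_s: 13.25
ee_pos: [0.6253, 0.0459, 0.115]
eef_rot: [3.142, 0.002, -0.03]
force: [-4.7, 0.9, -5.1]
grip_width: 0.0172
[0.62530998 0.04591372 0.11496159] [ 3.14151487e+00  2.00655489e-03 -3.04963309e-02] [-4.74479369  0.91078952 -5.09545472] [0.09846386 1.46035027 0.01269921]
```

View pics/w7.png

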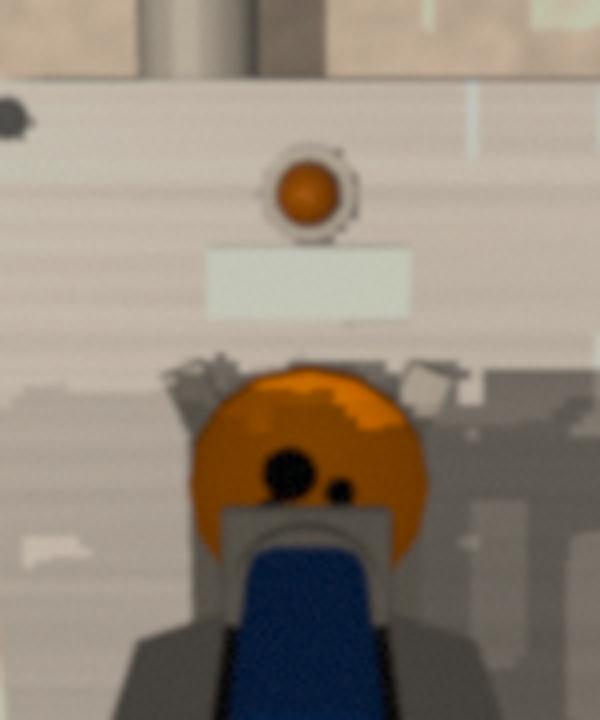

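It popped: the load dropped from about 11 N to 5 N, and the cap sits in the C. Keep lifting straight up.

```bash
python3 -m jog '[[0,0,-0.0008,0,0,0,-1],[0,0,-0.0016,0,0,0,-1],[0,0,-0.0024,0,0,0,-1],[0,0,-0.0032,0,0,0,-1],[0,0,-0.004,0,0,0,-1],[0,0,-0.0048,0,0,0,-1]]'; python3 -m jog '[[0.0001,0,-0.0008,0,0,0,-1],[0.0001,0,-0.0016,0,0,0,-1],[0.0001,0,-0.0024,0,0,0,-1],[0.0001,0,-0.0032,0,0,0,-1],[0.0001,0,-0.004,0,0,0,-1],[0.0001,0,-0.0048,0,0,0,-1]]'; python3 -m jog '[[0,0,-0.001,0,0,0,-1],[0,0,-0.002,0,0,0,-1],[0,0,-0.003,0,0,0,-1],[0,0,-0.004,0,0,0,-1],[0,0,-0.005,0,0,0,-1],[0,0,-0.006,0,0,0,-1],[0,0,-0.008,0,0,0,-1],[0,0,-0.01,0,0,0,-1]]'
python3 - <<'E'
from h import *
o=status.get_obs();print(o["ee_pos"],o["eef_rot"],o["force"],o["moment"])
c=camera("wrist");save(c,"w8",(250,120,150,180),3)
c=camera("side");save(c,"d8",(260,190,110,80),6)
E
```

```text
time_s: 13.9
ee_pos: [0.6254, 0.0459, 0.1201]
eef_rot: [3.141, 0.002, -0.031]
force: [-3.7, -0.9, -5.7]
grip_width: 0.0175
time_s: 14.5
ee_pos: [0.6262, 0.0458, 0.1256]
eef_rot: [3.142, -0.0, -0.031]
force: [0.0, 0.8, -1.2]
grip_width: 0.0176
time_s: 15.3
ee_pos: [0.6262, 0.0459, 0.1358]
eef_rot: [3.142, -0.0, -0.031]
force: [-0.5, 1.3, -2.1]
grip_width: 0.0177
[0.62618033 0.04586839 0.13581335] [ 3.14157272e+00 -4.58070094e-04 -3.05663355e-02] [-0.52831249  1.27888734 -2.13866901] [ 0.02169039 -0.03647859  0.03412495]
```

View pics/w8.png

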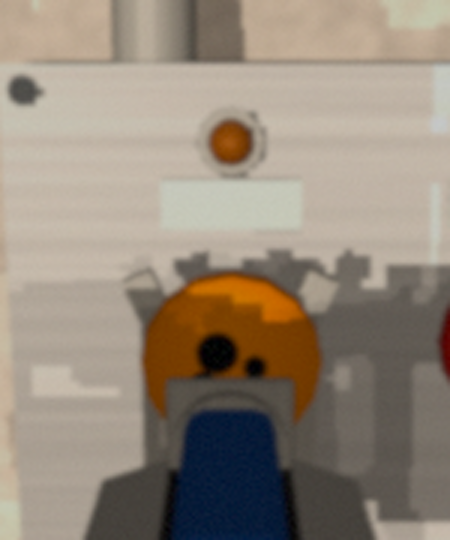

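View pics/d8.png

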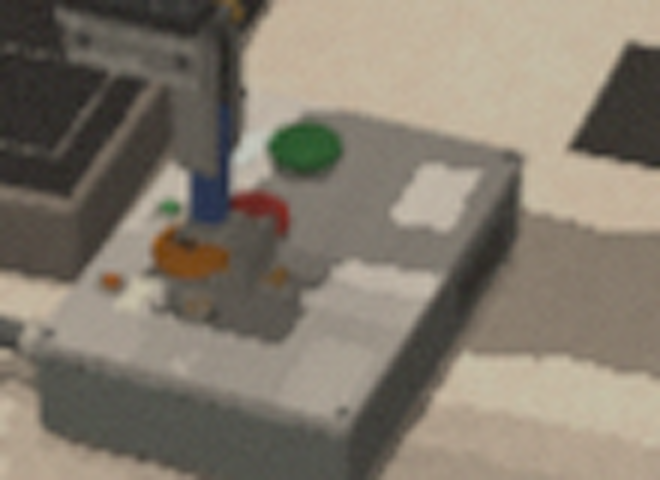

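Cap free at 1.2–2 N load, riding in the fork; the stem is exposed at (198,305) in the side crop. Lift a bit and re-measure the tray.

Run:
```python
from h import *
b=camera("side");save(b,"d9",(250,280,110,75),7)
s=camera("scene");save(s,"s9",(310,140,110,80),7)
go([.5197,.3013,.155],-.0305)
```

```text
row [-0.1143, -0.2521, -0.0194] [0.0, -0.0003, -0.0001] t 15.5
```

View pics/d9.png

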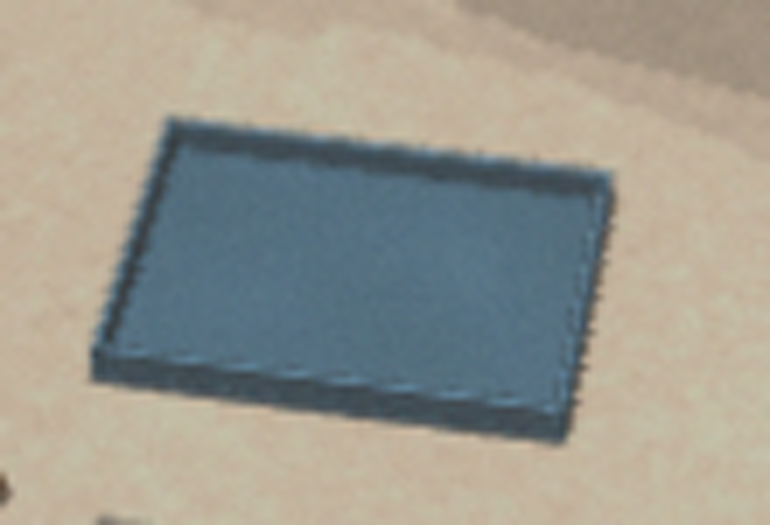

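View pics/s9.png

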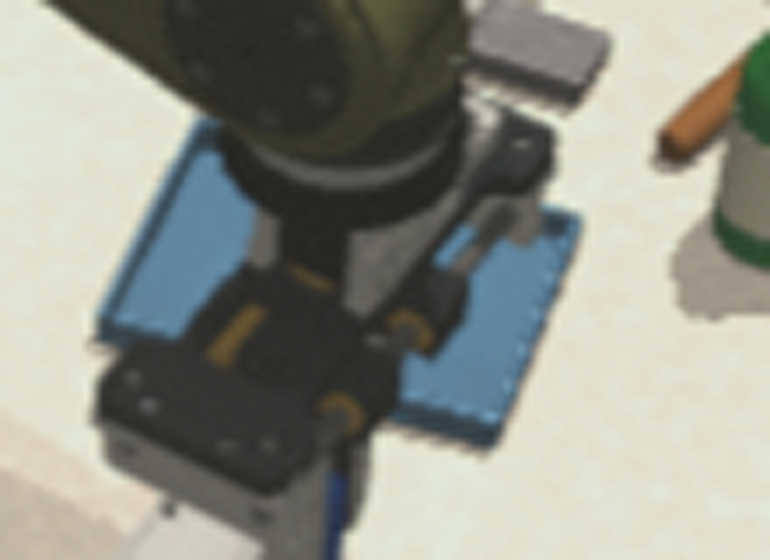

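Run:
```python
from h import *
b=camera("side")
t=onz(b,np.array([[170,120],[612,175],[568,412],[95,350]])/7+[250,280],.018);print(t[:,:2],t.mean(0))
print([np.linalg.norm(t[i]-t[i-1]) for i in range(4)])
s=camera("scene")
t=onz(s,np.array([[205,123],[580,220],[495,425],[105,325]])/7+[310,140],.018);print(t[:,:2],t.mean(0))
```

```text
[[0.60718262 0.24176747]
 [0.43308623 0.20739075]
 [0.40732967 0.33186822]
 [0.58198118 0.36675479]] [0.50739493 0.28694531 0.018     ]
[np.float64(0.1275027175041211), np.float64(0.17745792157589044), np.float64(0.12711427880828374), np.float64(0.17810172509150654)]
[[0.41946902 0.32841794]
 [0.58929394 0.36121605]
 [0.61244875 0.23763385]
 [0.44533117 0.20154836]] [0.51663572 0.28220405 0.018     ]
```

```bash
python3 -m jog '[[0,0,-0.003,0,0,0,-1],[0,-0.003,-0.008,0,0,0,-1],[-0.002,-0.008,-0.014,0,0,0,-1],[-0.005,-0.016,-0.018,0,0,0,-1],[-0.01,-0.027,-0.0194,0,0,0,-1],[-0.016,-0.04,-0.0194,0,0,0,-1],[-0.023,-0.055,-0.0194,0,0,0,-1],[-0.031,-0.071,-0.0194,0,0,0,-1],[-0.039,-0.088,-0.0194,0,0,0,-1],[-0.047,-0.105,-0.0194,0,0,0,-1],[-0.055,-0.122,-0.0194,0,0,0,-1],[-0.063,-0.139,-0.0194,0,0,0,-1],[-0.071,-0.156,-0.0194,0,0,0,-1],[-0.079,-0.173,-0.0194,0,0,0,-1],[-0.087,-0.19,-0.0194,0,0,0,-1],[-0.094,-0.205,-0.0194,0,0,0,-1],[-0.1,-0.218,-0.0194,0,0,0,-1],[-0.105,-0.229,-0.0194,0,0,0,-1],[-0.1085,-0.236,-0.0194,0,0,0,-1],[-0.1101,-0.24,-0.0194,0,0,0,-1]]';python3 - <<'E'
from h import *
c=camera("wrist");save(c,"w10");o=status.get_obs();print(o["ee_pos"],o["eef_rot"],o["force"],o["moment"])
go([.5235,.2893,.07],-.0305)
E
```

```text
time_s: 17.6
ee_pos: [0.5232, 0.2897, 0.1549]
eef_rot: [3.142, -0.0, -0.03]
force: [-0.4, -0.1, -2.3]
grip_width: 0.0177
[0.52312013 0.28984504 0.15486574] [ 3.14157786e+00 -2.31216879e-04 -3.02066218e-02] [ 0.05385787  0.39260209 -1.86014635] [4.02255297e-02 1.50473505e-02 6.26499531e-05]
row [0.0004, 0.0005, 0.0849] [0.0, -0.0001, 0.0002] t 17.65
```

View pics/w10.png

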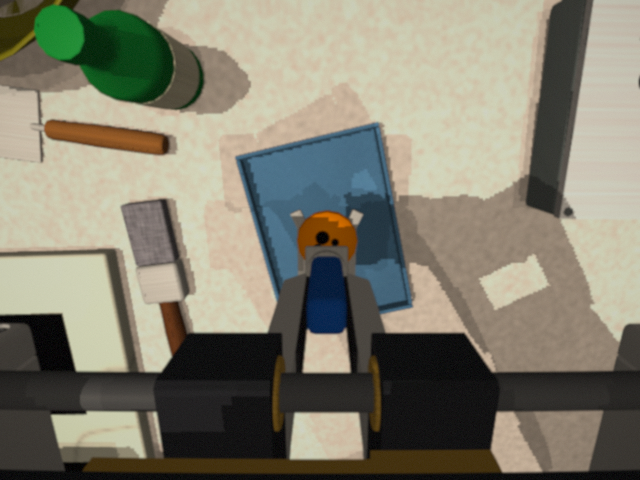

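Wrist view: the cap rides level in the fork at (327,235), above the tray (corners (238,157), (378,125), (410,305)), well clear of the walls. Lower.

```bash
python3 -m jog '[[0,0,0.004,0,0,0,-1],[0,0,0.012,0,0,0,-1],[0,0,0.024,0,0,0,-1],[0,0,0.038,0,0,0,-1],[0,0,0.052,0,0,0,-1],[0,0,0.066,0,0,0,-1],[0,0,0.078,0,0,0,-1],[0,0,0.088,0,0,0,-1],[0,0,0.095,0,0,0,-1],[0,0,0.099,0,0,0,-1],[0,0,0.1005,0,0,0,-1],[0,0,0.101,0,0,0,-1]]';python3 -m jog '[[0,0,0.001,0,0,0,-1],[0,0,0.002,0,0,0,-1],[0,0,0.003,0,0,0,-1],[0,0,0.0035,0,0,0,-1],[0,0,0.0035,0,0,0,-1]]'
python3 - <<'E'
from h import *
o=status.get_obs();print(o["ee_pos"],o["eef_rot"],o["force"],o["moment"])
E
```

```text
time_s: 18.85
ee_pos: [0.5233, 0.2899, 0.0541]
eef_rot: [-3.141, -0.001, -0.03]
force: [-0.4, 0.2, -1.9]
grip_width: 0.0178
time_s: 19.35
ee_pos: [0.5233, 0.2899, 0.0505]
eef_rot: [-3.141, -0.001, -0.03]
force: [-0.6, -0.4, -2.2]
grip_width: 0.0174
[0.52328154 0.289934   0.05054142] [-3.14138127e+00 -5.77901659e-04 -3.01762592e-02] [-0.60824522 -0.41538778 -2.17828773] [ 0.01740827 -0.05610394  0.01012512]
```

```bash
python3 -m jog '[[0,0,0.0006,0,0,0,-1],[0,0,0.0012,0,0,0,-1],[0,0,0.0018,0,0,0,-1],[0,0,0.0022,0,0,0,-1],[0,0,0.0022,0,0,0,-1],[0,0,0.0022,0,0,0,-1]]'
python3 - <<'E'
from h import *
o=status.get_obs();print(o["ee_pos"],o["eef_rot"],o["force"],o["moment"])
c=camera("wrist");save(c,"w11",(220,100,220,200),3)
c=camera("side");save(c,"d11",(250,270,120,80),6)
E
```

```text
time_s: 19.95
ee_pos: [0.5233, 0.29, 0.0484]
eef_rot: [-3.141, -0.001, -0.03]
force: [-0.3, 0.4, -1.9]
grip_width: 0.0179
[0.5232996  0.28995193 0.04837358] [-3.14133878e+00 -6.46572519e-04 -3.02067342e-02] [-0.32086397  0.40217346 -1.93465098] [ 0.05682137 -0.02127843 -0.01559651]
```

View pics/w11.png

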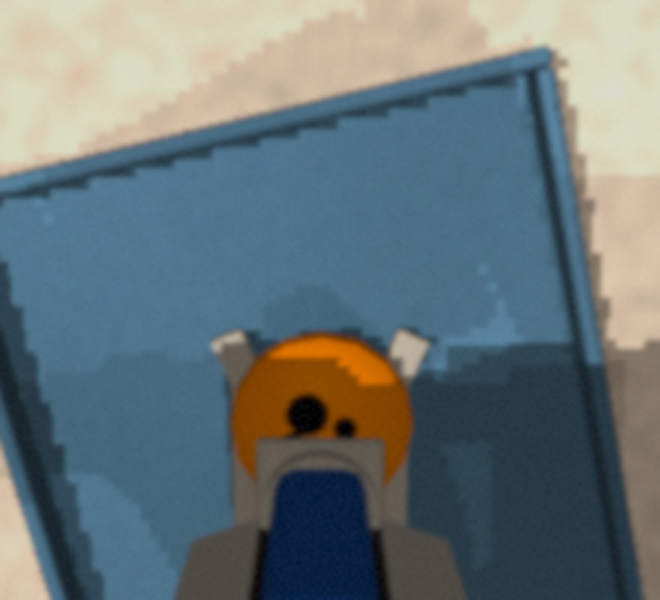

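View pics/d11.png

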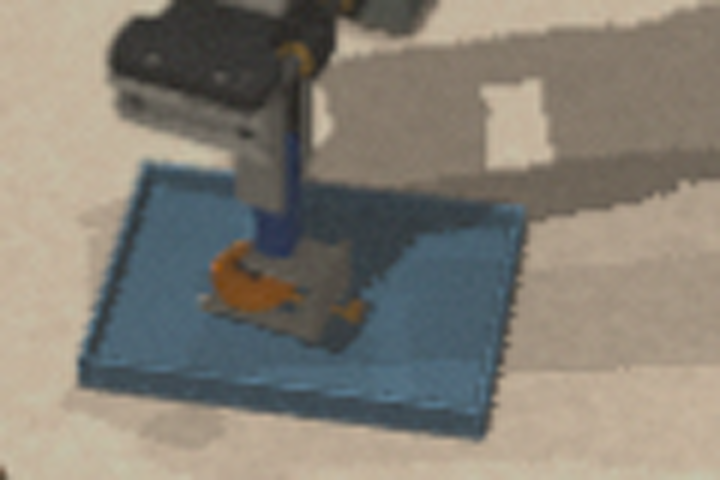

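Cap is down in the tray and the fork is ~1 mm below its head. Draw the fork out, 46 mm back.

```bash
python3 -m jog '[[-0.001,0,0,0,0,0,-1],[-0.003,0,0,0,0,0,-1],[-0.006,0,0,0,0,0,-1],[-0.01,0,0,0,0,0,-1],[-0.014,0,0,0,0,0,-1],[-0.019,0,0,0,0,0,-1],[-0.024,0,0,0,0,0,-1],[-0.029,0,0,0,0,0,-1],[-0.034,0,0,0,0,0,-1],[-0.039,0,0,0,0,0,-1],[-0.043,0,0,0,0,0,-1],[-0.046,0,0,0,0,0,-1],[-0.046,0,0,0,0,0,-1]]'
python3 - <<'E'
from h import *
o=status.get_obs();print(o["ee_pos"],o["eef_rot"],o["force"],o["moment"])
c=camera("wrist");save(c,"w12",(220,100,220,200),3)
E
```

```text
time_s: 21.35
ee_pos: [0.477, 0.2914, 0.0484]
eef_rot: [-3.141, -0.001, -0.03]
force: [0.8, -0.6, -0.9]
grip_width: 0.0178
[0.47702974 0.29138295 0.0483866 ] [-3.14137788e+00 -5.91298230e-04 -2.99922518e-02] [ 0.81301172 -0.55451677 -0.86745119] [0.04572188 0.02509525 0.01215758]
```

View pics/w12.png

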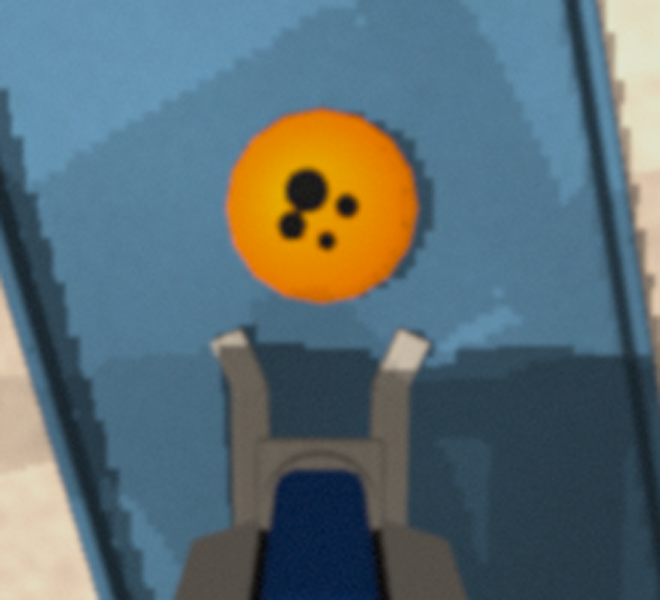

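Fork clear; the cap lies crown up, flat, and away from the walls. Lift and return.

```bash
python3 -m jog '[[0,0,-0.005,0,0,0,-1],[0,0,-0.02,0,0,0,-1],[0,0,-0.045,0,0,0,-1],[0,0,-0.075,0,0,0,-1],[0,0,-0.1,0,0,0,-1],[0,0,-0.107,0,0,0,-1],[0,0,-0.107,0,0,0,-1]]'
python3 - <<'E'
from h import *
go([.466,-.3154,.15],.075)
E
```

```text
time_s: 22.1
ee_pos: [0.4776, 0.2915, 0.156]
eef_rot: [-3.141, -0.002, -0.03]
force: [0.1, -0.3, -3.3]
grip_width: 0.0179
row [0.0067, 0.6069, 0.0054] [-0.0006, -0.0014, -0.0669] t 22.1
```

```bash
python3 -m jog '[[0,0.01,0,0,0,0,-1],[0,0.03,0,0,0,0,-1],[0,0.06,0,0,0,-0.003,-1],[0,0.095,0,0,0,-0.007,-1],[0,0.133,0,0,0,-0.012,-1],[0,0.171,0,0,0,-0.017,-1],[0,0.209,0,0,0,-0.022,-1],[0.001,0.247,0,0,0,-0.027,-1],[0.001,0.285,0,0,0,-0.032,-1],[0.002,0.323,0,0,0,-0.037,-1],[0.002,0.361,0,0,0,-0.041,-1],[0.003,0.399,0,0,0,-0.045,-1],[0.003,0.437,0.001,0,0,-0.049,-1],[0.004,0.475,0.002,0,0,-0.053,-1],[0.005,0.511,0.003,0,0,-0.057,-1],[0.006,0.543,0.004,0,-0.0005,-0.061,-1],[0.0067,0.571,0.005,0,-0.001,-0.065,-1],[0.0067,0.592,0.0054,-0.0006,-0.0014,-0.0669,-1],[0.0067,0.603,0.0054,-0.0006,-0.0014,-0.0669,-1],[0.0067,0.6069,0.0054,-0.0006,-0.0014,-0.0669,-1]]'
python3 - <<'E'
from h import *
o=status.get_obs();print(o["ee_pos"],o["eef_rot"],o["force"],o["moment"])
go([.466,-.3154,.05],.075)
E
```

```text
time_s: 24.1
ee_pos: [0.4652, -0.3159, 0.1488]
eef_rot: [-3.14, 0.001, 0.074]
force: [0.1, 0.8, -1.8]
grip_width: 0.0178
[ 0.46516342 -0.31592352  0.14883636] [-3.14034957e+00  1.35280594e-03  7.37160339e-02] [ 0.0695388   0.78456629 -1.77378361] [ 0.02286499 -0.0216956   0.0011835 ]
row [0.001, -0.0003, 0.0988] [-0.0008, 0.0009, -0.0008] t 24.1
```

```bash
python3 -m jog '[[0.001,-0.0003,0.01,-0.0008,0.0009,-0.0008,-1],[0.001,-0.0003,0.03,-0.0008,0.0009,-0.0008,-1],[0.001,-0.0003,0.055,-0.0008,0.0009,-0.0008,-1],[0.001,-0.0003,0.078,-0.0008,0.0009,-0.0008,-1],[0.001,-0.0003,0.092,-0.0008,0.0009,-0.0008,-1],[0.001,-0.0003,0.098,-0.0008,0.0009,-0.0008,-1],[0.001,-0.0003,0.0988,-0.0008,0.0009,-0.0008,-1],[0.001,-0.0003,0.0988,-0.0008,0.0009,-0.0008,-1]]'
python3 - <<'E'
from h import *
o=status.get_obs();print(o["ee_pos"],o["eef_rot"],o["force"],o["moment"])
go([.466,-.3154,.0462],.075)
E
```

```text
time_s: 24.9
ee_pos: [0.4664, -0.3155, 0.0508]
eef_rot: [3.141, -0.001, 0.075]
force: [0.2, 0.2, -2.3]
grip_width: 0.0177
[ 0.46640776 -0.31554618  0.05077423] [ 3.14078287e+00 -9.35016638e-04  7.52143011e-02] [ 0.20921782  0.15598021 -2.29799231] [ 0.03722734 -0.04338689  0.04126672]
row [-0.0004, -0.0002, 0.0046] [0.0005, -0.0006, 0.0001] t 24.9
```

Lower in fine steps until contact.

```bash
python3 -m jog '[[0,0,0.001,0.0005,-0.0006,0,-1],[0,0,0.002,0.0005,-0.0006,0,-1],[0,0,0.003,0.0005,-0.0006,0,-1],[0,0,0.004,0.0005,-0.0006,0,-1],[0,0,0.0044,0.0005,-0.0006,0,-1],[0,0,0.0044,0.0005,-0.0006,0,-1]]'; python3 -m jog '[[0,0,0.0002,0,0,0,-1],[0,0,0.0004,0,0,0,-1],[0,0,0.0004,0,0,0,-1]]'
python3 - <<'E'
from h import *
o=status.get_obs();print(o["ee_pos"],o["eef_rot"],o["force"],o["moment"])
E
```

```text
time_s: 25.5
ee_pos: [0.4664, -0.3155, 0.0463]
eef_rot: [-3.142, 0.0, 0.075]
force: [0.8, -0.2, -1.9]
grip_width: 0.0176
time_s: 25.8
ee_pos: [0.4664, -0.3155, 0.046]
eef_rot: [-3.142, 0.0, 0.075]
force: [-1.1, -0.5, 0.2]
grip_width: 0.0173
[ 0.46638432 -0.31552677  0.04598665] [-3.14152967e+00  9.90822272e-05  7.52015496e-02] [-1.10995477 -0.50231     0.16855161] [0.07029262 0.08720078 0.01458063]
```

Contact: the weight has come off the wrist. Open, then lift.

```bash
python3 -m jog '[[0,0,0,0,0,0,-0.55],[0,0,0,0,0,0,-0.45],[0,0,0,0,0,0,-0.2],[0,0,0,0,0,0,0.1],[0,0,0,0,0,0,0.4],[0,0,0,0,0,0,0.7],[0,0,0,0,0,0,0.7],[0,0,0,0,0,0,0.7]]'; python3 -m jog '[[0,0,-0.005,0,0,0,0.7],[0,0,-0.02,0,0,0,0.7],[0,0,-0.045,0,0,0,0.7],[0,0,-0.075,0,0,0,0.7],[0,0,-0.105,0,0,0,0.7],[0,0,-0.14,0,0,0,0.7],[0,0,-0.17,0,0,0,0.7],[0,0,-0.18,0,0,0,0.7],[0,0,-0.18,0,0,0,0.7]]'
python3 - <<'E'
from h import *
c=camera("wrist");save(c,"w13")
c=camera("side");save(c,"d13",(200,160,220,190),3)
c=camera("scene");save(c,"s13",(170,130,240,230),2.6)
E
```

```text
time_s: 26.6
ee_pos: [0.4664, -0.3156, 0.046]
eef_rot: [-3.142, 0.0, 0.075]
force: [-0.6, -0.7, -1.0]
grip_width: 0.0707
time_s: 27.5
ee_pos: [0.4667, -0.3158, 0.2269]
eef_rot: [3.14, -0.002, 0.075]
force: [0.0, -0.6, -0.2]
grip_width: 0.08
```

View pics/w13.png

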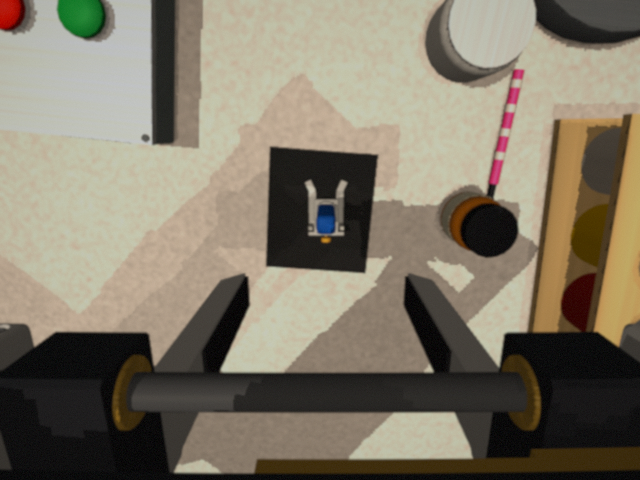

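View pics/d13.png

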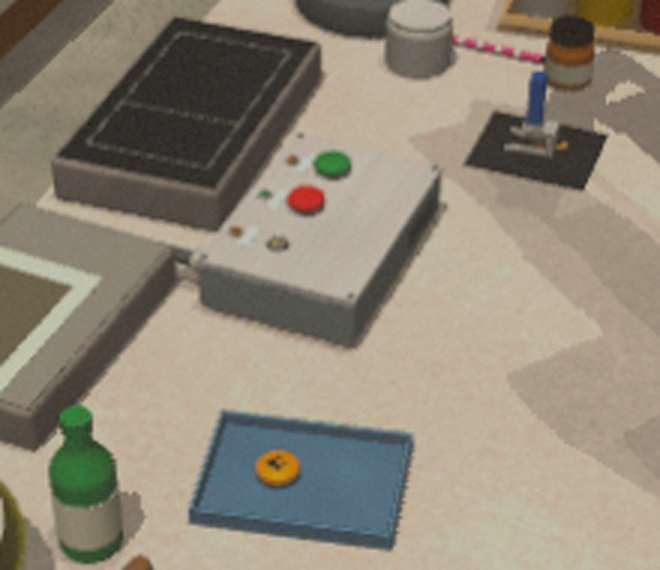

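View pics/s13.png

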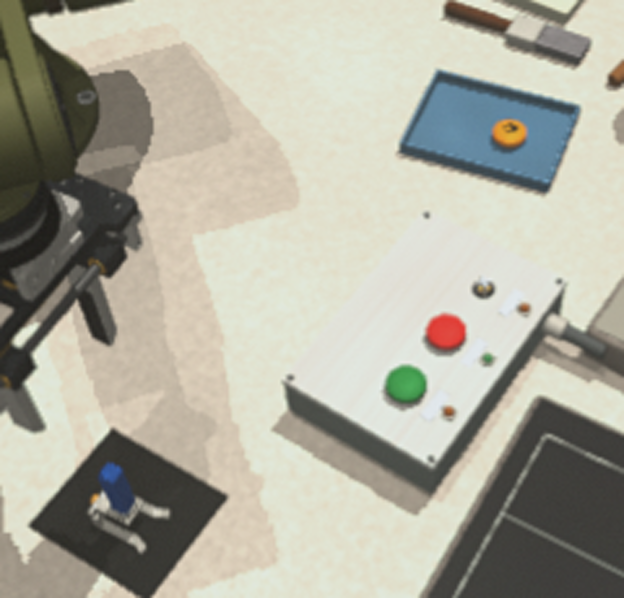

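All three views agree. The puller stands upright on its mat and the bare stem shows at amber's place. The cap lies crown up on the tray floor, and the gripper is clear.

Run:
```python
from station import ctrl
print(ctrl.hand_in())
```

```text
the job is handed in; nothing more can be done
None
```

The amber cap is off its stem and lying crown up on the floor of the blue wash tray. The puller is standing upright back on its mat. I handed the job in after about 28 s of robot time; the hand-in reports no verdict.

- **Slide in:** The fork went in along the panel, about 1 mm above it. I stopped when the depth screw bore on the hub at about 3 N.
- **Pull:** With the screw still on the hub, I pulled straight up. The cap popped at roughly 10 N. The screw's push on the hub varied from about 1.5 to 5 N during the pull, a little above a light touch at its highest.
- **Tray and mat:** I lowered the cap, drew the fork back 46 mm and set the puller down where it had stood. The wrist force showed the mat taking its weight before I opened the gripper.

The last pictures from all three cameras show the bare stem, the cap clear of the tray walls and the puller upright. The red and green caps and the bystanders in view look undisturbed, and the gripper touches nothing. I checked the buttons only by eye and by the low forces, since the plungers cannot be read directly. No check failed. The scene and side cameras disagreed by up to about 9 mm on the tray's position, so I used the average.

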